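Centre the wobbly ghee pot on its stand

ROBOT

A 6-joint arm with a two-finger parallel gripper is mounted at the origin on the work surface. World frame = base frame: x ahead of the robot, y to its left, z up, the work surface at z = 0. Lengths are in m, angles in rad, forces in N, time in s.
With the tool pointing down it reaches from about 0.4 to 0.825 m from the base axis. Payload 7 kg.
Tool frame: the origin (TCP) lies on the mounting face of the last link; the fingertips stand 178 mm ahead of it and the grasp point (between the pads) lies 159 mm ahead of it; z points along the fingers, y is the direction in which the jaws open and shut (so a half turn about z gives the same grasp; the last joint's range is limited). The gripper opens to 88 mm and grips with 3 to 60 N. Pads are 19 mm wide; open, the fingers measure 130 mm over their backs; the gripper's body (78 mm by 193 mm) begins 47 mm behind the grasp point.
Start: joints at [-0.972, 0.359, 0.012, 0, -1.224, -0.288], TCP at [0.206, -0.643, 0.405] pointing down, gripper open.
Joint ranges: [-3.07, 3.07], [-1.43, 2.12], [-1.02, 1.25], [-3.03, 1.67], [-3.05, -0], [-3.03, 3.03]. Speed limits (rad/s): [2.39, 2.39, 3.01, 3.14, 3.14, 3.14].

INTERFACE

Orientations are given as [roll, pitch, yaw] about the fixed x, y, z axes, in that order (R = Rz(yaw) Ry(pitch) Rx(roll)).
In Python, from station import * gives the robot as it stands.
- The arm moves only by the tool arm_command, never from a script. Its argument "targets" is a list of rows, each a list of 3 entries, a list of its own where there are three numbers: the turn, a rotation vector about the world's x, y, z in rad, then the shift along the world's x, y, z in mm, then the closure, from 0 (fully open) to 1 (shut). In form: [[[wx, wy, wz], [tx, ty, tz], fingers], ...]. A call has 1 to 8 rows; each row shifts and turns the commanded pose from where the row before left it; what a row does not reach is not made up. A row lasts 1/10 s, in which the tool goes at most 50 mm and 8.59 degrees, less where a joint would pass 70% of its speed; a pose out of reach is approached as far as the arm can. A call with a gripper value outside its range is refused whole. The fingers move at their own pace and stop on an object; "squeeze" is the grip in N (left out, the last holds). Time passes only in rows, so rows that do not move let the fingers close. It gives the time, the measured TCP pose, the force and the opening at its end, in the units of the state.
- get_state(): the state, without advancing time (a new reading comes with each control period).
- grab_frame(name): name is "scene" or "top" or "wrist"; returns (picture, depth): 400x640x3 uint8, red, green, blue; 400x640 float32, m along the optical axis (not along the pixel's ray), 0 where there is no reading.
- camera_params(name): a dict with "mtx" (3x3 intrinsics, pixels), "eye" and "orientation" of the camera in the world. Camera axes: x right, y down, z forward; pixel columns grow to the right and rows downward; lengths in m; the calibration is good to about 2 mm. The wrist camera is an equidistant fisheye: a pixel r from the principal point sees the ray r / f radians off the axis. A picture is of the moment at which its call begins: read the wrist's pose just before it. camera_params takes no time and is no camera call; for the wrist camera it gives the pose at the moment of the call.
- job_done(): hands the job in, once; it reports no verdict.
The state is a dict: "t": time; "q": joint angles; "qd": joint speeds; "joint_efforts": joint torques, N m; "eef_pos": TCP position; "ee_rot": TCP orientation; "force": force on the tool from outside, world axes, zero at the start; "moment": the same for the moment, N m; "width": finger opening in m.
Only numpy, scipy, OpenCV 4.12 (cv2) and the standard library are available. Lean on these libraries where they do the work, as an engineer would, in place of code of your own. Each camera call takes 0.05 s, during which the arm holds its last target.

TASK

The little brass ghee pot stands near the rim of its small round teak stand and could easily fall. Without gripping, lifting or toppling it, nudge it with the fingertips in slow, light taps to the middle of the stand, so that its belly lies inside the white inlaid ring all round, and leave it standing there. Do not shift the stand, and leave the other kitchen things where they are.

Things in the scene. Friction and masses are not known exactly. Their poses are not given: they have to be found in the camera images.
- ghee_pot: round brass ghee pot, 66 mm tall, 0.16 kg, loose, easily toppled: flat foot 26 mm across; widest (belly, 52) from 11 to 18 mm above the foot; neck 26, lid 38, knob on top. A vertical finger reaching lower than 11 mm above the foot meets the belly first and slides the pot; a push higher up tips it. Starts 18 to 28 mm off the stand centre, any direction. Origin: centre of its underside, z up its axis
- stand_top (a point): centre of the flat top of the round teak stand, which is loose, 0.9 kg, 96 mm across and 55 mm high; a white ring, 71 mm across at its middle (68 mm inside), is inlaid flush in the top round this point. z up
- whistle_weight: red pressure-cooker whistle weight, 38 mm wide, 42 mm tall, loose, near the stand; origin at the centre of its underside
- katori: small open steel bowl, 64 mm wide, 34 mm tall, loose, near the stand; origin at the centre of its underside
- glass_jar: amber glass jar with steel lid, 72 mm wide, 120 mm tall, loose; origin at the centre of its underside
- container: white plastic round container with lid, 94 mm wide, 99 mm tall, loose; origin at the centre of its underside
- tumbler: open steel tumbler, 68 mm wide at the rim, 90 mm tall, loose; origin at the centre of its underside
- tong: steel tong lying flat, 220 mm long, about 60 mm wide, 16 mm high, loose; origin under its middle
Things that resemble listed ones, but are neither listed nor needed, are in the scene too. Several things have the shape of the ghee_pot; the one meant has the colours described above.

How it is judged:
On the way, in this order (a step that is already met when the one before it is completed fails the run):
1. the fingers touch the pot (contact force between the fingers and ghee_pot above 0.05 N).
2. the pot stands upright inside the ring, let go (horizontal distance between ghee_pot and stand_top below 0.008 m and z of ghee_pot in the frame of stand_top between -0.003 and 0.003 m and angle between ghee_pot's own z axis and vertical below 0.06 rad and contact force between the fingers and ghee_pot below 0.02 N), for 0.2 s.
At the end, for the whole second after the job is handed in: the ghee pot stands at rest, upright (within 0.06 rad), on the stand's top with its axis within 8 mm of the stand's centre (belly inside the inlaid ring); the stand is within 10 mm of its starting place and the other things within 15 mm of theirs (horizontal distance between ghee_pot and stand_top below 0.008 m and z of ghee_pot in the frame of stand_top between -0.003 and 0.003 m and angle between ghee_pot's own z axis and vertical below 0.06 rad and linear speed of ghee_pot below 0.01 m/s and distance of stand_top from where it was at the start of the episode below 0.01 m and distance of each of whistle_weight, katori, glass_jar, container, tumbler, tong from where it was at the start of the episode below 0.015 m); the robot touches nothing.
It fails at once if the pot is tipped by more than 0.45 rad (angle between ghee_pot's own z axis and vertical above 0.45 rad).
It fails at once if the pot is lifted, or falls off the stand (12 mm above or below its top) (z of ghee_pot in the frame of stand_top above 0.012 m or z of ghee_pot in the frame of stand_top below -0.012 m).
It fails at once if the pot is squeezed or struck with more than 12 N, or batted along faster than 0.25 m/s (contact force between the fingers and ghee_pot above 12 N or linear speed of ghee_pot above 0.25 m/s).
It fails at once if the stand is shifted by more than 10 mm (distance of stand_top from where it was at the start of the episode above 0.01 m).
It fails at once if another kitchen thing is moved by more than 15 mm (distance of any of whistle_weight, katori, glass_jar, container, tumbler, tong from where it was at the start of the episode above 0.015 m).
It also fails if it takes over 48 s, if anything falls off the work surface, if the arm or the gripper's body presses on something with over 40 N, if the wrist force passes 120 N, or if a joint passes its speed limit or range.

## Working session

There is one attempt and no reset: what is moved stays moved. The work goes in short steps, Python scripts to look and compute and a tool call to move; the robot and the scene stay as the last step left them, time stands still between calls to the robot, and variables do not carry over. Pictures are saved under pics/ and viewed, and the job is handed in when it is done.

Besides the shell and the picture viewer there is one more tool, called as name(argument=value, ...), one argument or row to a line, values as JSON. arm_command: Moves the arm, as the interface text tells. Its arguments: {"type":"object","properties":{"targets":{"type":"array"},"squeeze":{"type":"number"}},"required":["targets"]}

```bash
ls; mkdir -p pics
python3 - <<'E'
from station import *
import cv2,numpy as np
s=get_state();print({k:np.round(v,3) for k,v in s.items()})
for n in ("scene","top"):
    p,d=grab_frame(n);np.savez(f"pics/{n}0.npz",p=p,d=d);cv2.imwrite(f"pics/{n}0.png",p[:,:,::-1]);c=camera_params(n);print(n,c)
E
```

```text
pics
{'t': np.float64(0.0), 'q': array([-0.972,  0.359,  0.011, -0.   , -1.224, -0.288]), 'qd': array([-0.002,  0.002, -0.002,  0.   ,  0.001, -0.002]), 'joint_efforts': array([ 1.0000e-03, -5.8271e+01,  2.9306e+01,  6.9970e+00,  7.0000e-03,
       -0.0000e+00]), 'eef_pos': array([ 0.206, -0.642,  0.404]), 'ee_rot': array([ 3.14 , -0.   , -2.831]), 'force': array([ 0.546,  0.167, -0.045]), 'moment': array([-0.006, -0.053,  0.033]), 'width': np.float64(0.088)}
scene {'mtx': array([[406.28716612,   0.        , 315.18451636],
       [  0.        , 406.28716612, 196.34832892],
       [  0.        ,   0.        ,   1.        ]]), 'eye': array([1.07276877, 0.28804779, 0.74547629]), 'orientation': array([-2.39905356e+00, -2.15035564e-03,  2.13726387e+00])}
top {'mtx': array([[505.78727503,   0.        , 312.46162362],
       [  0.        , 505.78727503, 204.91141395],
       [  0.        ,   0.        ,   1.        ]]), 'eye': array([ 0.48377536, -0.00773475,  1.18985738]), 'orientation': array([-3.09888724, -0.02575707, -1.56512416])}
```

View pics/scene0.png

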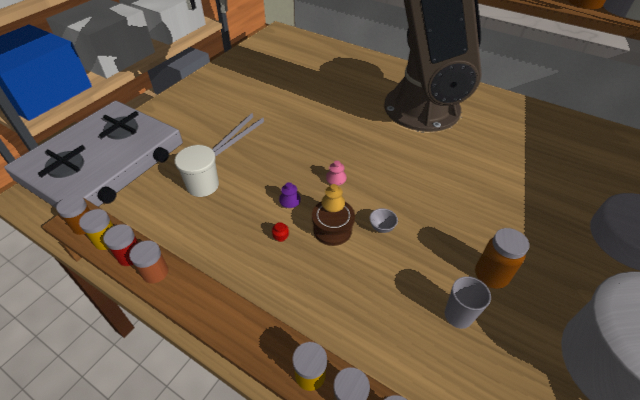

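View pics/top0.png

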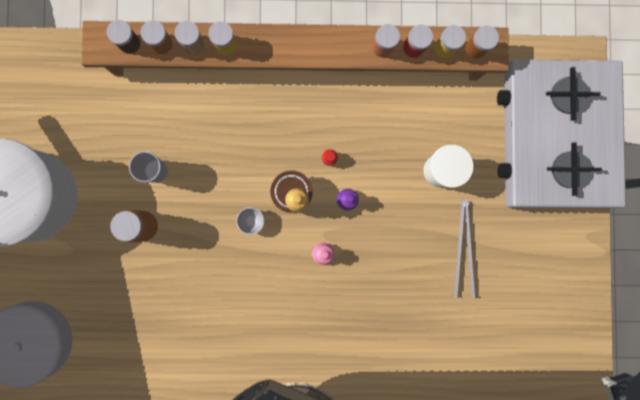

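Candidates for the pot, in the top view: a brass pot on the stand (296,199), a purple one (348,199) and a pink one (323,254). I choose the brass one on the teak stand. Next comes a close crop, then the measurements.

```bash
cat > h.py <<'E'
import numpy as np,cv2
from scipy.spatial.transform import Rotation as R
def ray(c,uv):
    K=np.array(c['mtx']);uv=np.atleast_2d(uv).astype(float)
    d=np.c_[(uv[:,0]-K[0,2])/K[0,0],(uv[:,1]-K[1,2])/K[1,1],np.ones(len(uv))]
    return d@R.from_euler('xyz',c['orientation']).as_matrix().T
def plane(c,uv,z):
    d=ray(c,uv);e=np.array(c['eye']);return e+d*((z-e[2])/d[:,2])[:,None]
def pts(c,uv,dep): return np.array(c['eye'])+ray(c,uv)*np.asarray(dep)[:,None]
def circ(P):
    A=np.c_[2*P[:,:2],np.ones(len(P))];s=np.linalg.lstsq(A,(P[:,:2]**2).sum(1),rcond=None)[0]
    return s[:2],np.sqrt(s[2]+s[:2]@s[:2])
E
python3 - <<'E'
from station import *
from h import *
for n,(u,v) in dict(top=(296,195),scene=(333,215)).items():
    f=np.load(f"pics/{n}0.npz");p=f['p'];d=f['d'];c=camera_params(n)
    cr=p[v-50:v+50,u-60:u+60];cv2.imwrite(f"pics/{n}c.png",cv2.resize(cr[:,:,::-1],None,fx=5,fy=5,interpolation=cv2.INTER_NEAREST))
    hsv=cv2.cvtColor(p,cv2.COLOR_RGB2HSV)
    V,U=np.mgrid[:400,:640];near=(abs(U-u)<35)&(abs(V-v)<40)
    brass=near&(hsv[...,0]>14)&(hsv[...,0]<28)&(hsv[...,1]>150)&(hsv[...,2]>100)
    for zlo in (0.05,):
        P=pts(c,np.c_[U[near],V[near]],d[near]);m=P[:,2]>0.062
        Q=P[m];print(n,'raised pts',m.sum(),'zmax',Q[:,2].max(),'mean',Q.mean(0),'bbox',Q.min(0),Q.max(0))
        T=P[abs(P[:,2]-0.055)<0.006];print(' top plane z med',np.median(T[:,2]),'bbox',T.min(0),T.max(0),'table',np.median(P[P[:,2]<.02][:,2]))
    w=near&(hsv[...,1]<90)&(hsv[...,2]>140)
    uv=np.c_[U[w],V[w]];W=plane(c,uv,0.055);print(' white',w.sum(),circ(W) if w.sum()>4 else '')
for n,(u,v) in dict(whistle=(330,157),katori=(250,221),purple=(348,199),pink=(323,254),jar=(126,226),tumbler=(145,167),cont=(452,166)).items():
    f=np.load("pics/top0.npz");c=camera_params('top');print(n,pts(c,[[u,v]],[f['d'][v,u]]).round(3))
E
```

```text
top raised pts 450 zmax 1.1898573811788553 mean [ 0.54030061 -0.00170221  0.14775342] bbox [ 0.48377536 -0.02627336  0.06200876] [0.58322718 0.05157351 1.18985738]
 top plane z med 0.05636363610259587 bbox [ 0.5162798  -0.03554148  0.04924641] [0.61089663 0.05888988 0.06098425] table 0.00135818263855092
 white 167 (array([0.53821533, 0.01782995]), np.float64(0.051325203776216244))
scene raised pts 511 zmax 0.7454762862328714 mean [0.57244711 0.01603447 0.11886869] bbox [ 0.52022923 -0.02558344  0.06457283] [1.07276877 0.28804779 0.74547629]
 top plane z med 0.05523799388640216 bbox [ 0.5146343  -0.03480681  0.04902689] [0.61094791 0.06019169 0.05877155] table 0.0005309877971669819
 white 17 (array([0.56141912, 0.01206609]), np.float64(0.035527192969197145))
whistle [[ 0.643 -0.077  0.037]]
katori [[0.496 0.108 0.006]]
purple [[ 0.546 -0.115  0.068]]
pink [[ 0.423 -0.061  0.064]]
jar [[0.483 0.356 0.118]]
tumbler [[0.62  0.353 0.008]]
cont [[ 0.617 -0.339  0.102]]
```

```bash
python3 -c "
import cv2,numpy as np
a=cv2.imread('pics/topc.png');b=cv2.imread('pics/scenec.png')
cv2.imwrite('pics/cc.png',cv2.resize(np.hstack([a,b]),(800,333)))"
```

```text
(no output)
```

View pics/cc.png

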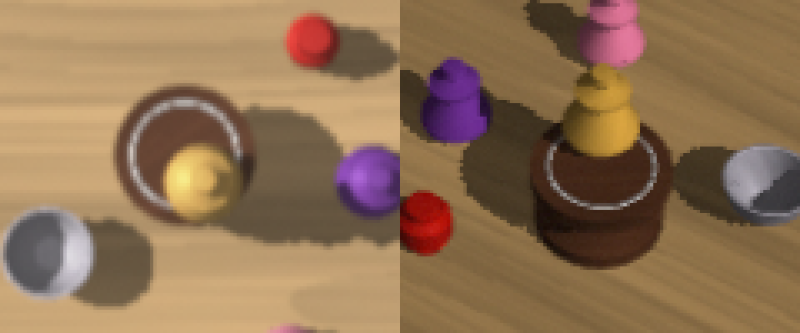

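The crop shows the brass pot (crop 205,185 in the top view) near the stand's rim towards the base, with the ring partly hidden under it. I'll refine the ring and pot centres with cleaner masks.

```bash
cat >> h.py <<'E'
def potfit(P,r=None):
    pass
def measure(n,p,d,c,guess=(0.563,0.012)):
    hsv=cv2.cvtColor(p,cv2.COLOR_RGB2HSV).astype(int);V,U=np.mgrid[:400,:640]
    ok=(d>0.05);uv=np.c_[U[ok],V[ok]];P=pts(c,uv,d[ok]);h=hsv[ok]
    g=np.array(guess)
    W=plane(c,uv,0.055);rr=np.hypot(*(W[:,:2]-g).T)
    inst=(rr<.047)
    m=inst&(rr>.025)&(rr<.045)&(h[:,1]<110)&(h[:,2]>120)&(abs(P[:,2]-.055)<.008)
    Wm=W[m]
    for _ in range(5):
        cc,r=circ(Wm);e=abs(np.hypot(*(Wm[:,:2]-cc).T)-r);Wm=Wm[e<.003]
    print(n,'ring',len(Wm),cc.round(4),r.round(4))
    near=np.hypot(*(P[:,:2]-g).T)<.07
    s=near&(P[:,2]<.051+.009)&(P[:,2]>.05)&(h[:,1]>0)
    Q=P[s];print(' stand top z',np.median(Q[:,2]).round(4),'bbox ctr',((Q.min(0)+Q.max(0))/2).round(4)[:2],(np.ptp(Q,axis=0)).round(4)[:2])
    b=near&(P[:,2]>.066)&(P[:,2]<.13)&(h[:,0]>12)&(h[:,0]<32)&(h[:,1]>110)
    B=P[b];z0=np.median(Q[:,2])
    # axis fit: radius by height: fit axis (x,y) minimising residual of profile radius
    zz=np.array([0,11,18,40,46,50,54,66])/1000
    print(' pot pts',b.sum(),'zmax',B[:,2].max().round(4))
    for lo,hi in ((.068,.078),(.1,.109),(.109,.125)):
        S=B[(B[:,2]>lo)&(B[:,2]<hi)]
        if len(S)>8: print('  slice',lo,hi,len(S),[x.round(4) for x in circ(S)],'bbox',((S.min(0)+S.max(0))/2).round(4)[:2],np.ptp(S,axis=0).round(4)[:2])
    # silhouette bbox
    ub=uv[b];print('  pix bbox',ub.min(0),ub.max(0))
    return cc
E
python3 - <<'E'
from station import *
from h import *
for n in ("top","scene"):
    f=np.load(f"pics/{n}0.npz");measure(n,f['p'],f['d'],camera_params(n))
print(camera_params('wrist'))
E
```

```text
top ring 184 [0.5635 0.0122] 0.0357
 stand top z 0.0563 bbox ctr [0.5636 0.0117] [0.0946 0.0944]
 pot pts 421 zmax 0.125
  slice 0.068 0.078 68 [array([ 0.5443, -0.0016]), np.float64(0.0243)] bbox [ 0.5435 -0.002 ] [0.0508 0.0486]
  slice 0.1 0.109 152 [array([ 0.5441, -0.0015]), np.float64(0.0155)] bbox [ 0.5439 -0.0011] [0.0368 0.0366]
  slice 0.109 0.125 94 [array([ 0.5425, -0.0011]), np.float64(0.0091)] bbox [ 0.5404 -0.    ] [0.0299 0.0257]
  pix bbox [286 188] [308 211]
scene ring 38 [0.5618 0.0121] 0.0353
 stand top z 0.0553 bbox ctr [0.5628 0.0127] [0.0963 0.095 ]
 pot pts 486 zmax 0.1232
  slice 0.068 0.078 111 [array([ 5.425e-01, -5.000e-04]), np.float64(0.0239)] bbox [5.442e-01 3.000e-04] [0.048  0.0517]
  slice 0.1 0.109 133 [array([ 5.427e-01, -1.000e-04]), np.float64(0.0149)] bbox [ 5.434e-01 -1.000e-04] [0.0383 0.0369]
  slice 0.109 0.125 63 [array([ 5.433e-01, -1.000e-04]), np.float64(0.0067)] bbox [0.5443 0.0007] [0.0169 0.0188]
  pix bbox [322 184] [344 211]
{'mtx': array([[309.70691629,   0.        , 321.19334603],
       [  0.        , 309.70691629, 203.60880753],
       [  0.        ,   0.        ,   1.        ]]), 'eye': array([ 0.14452697, -0.66297351,  0.38382167]), 'orientation': array([ 2.89040584e+00, -5.26358372e-04,  1.88201616e+00])}
```

The stand centre is about (0.563, 0.012) and the pot about (0.5435, -0.001), so it is 23.5 mm off, and the push direction is (0.83, 0.555). I'll set the fingers to a roughly 30 mm gap as a cradle behind the pot, with yaw about -2.554.

arm_command(
  targets=[
    [[0,0,0.035],[20,42,0],0.3],
    [[0,0,0.035],[21,44,0],0.6],
    [[0,0,0.035],[21,44,0],0.66],
    [[0,0,0.035],[21,44,0],0.66],
    [[0,0,0.035],[21,44,0],0.66],
    [[0,0,0.035],[21,44,0],0.66],
    [[0,0,0.035],[21,44,0],0.66],
    [[0,0,0.032],[21,44,0],0.66],
  ],
)

```text
t: 0.9
eef_pos: [0.3736, -0.2908, 0.4046]
ee_rot: [-3.142, 0.0, -2.553]
force: [1.8, -0.4, -0.4]
width: 0.0318
```

arm_command(
  targets=[
    [[0,0,0],[20,43,0],0.66],
    [[0,0,0],[21,43,0],0.66],
    [[0,0,0],[21,43,0],0.66],
    [[0,0,0],[21,43,0],0.66],
    [[0,0,0],[21,43,0],0.66],
    [[0,0,0],[15,33,0],0.66],
    [[0,0,0],[5,11,0],0.66],
    [[0,0,0],[0,0,0],0.66],
  ],
)

```text
t: 1.7
eef_pos: [0.4979, -0.0322, 0.4042]
ee_rot: [3.141, -0.001, -2.551]
force: [-0.8, -1.0, -0.3]
width: 0.03
```

Run:
```python
from station import *
from h import *
c=camera_params('wrist');s=get_state();print(s['eef_pos'],s['ee_rot'],s['width'],c['eye'],c['orientation'])
p,d=grab_frame('wrist');cv2.imwrite('pics/w1.png',p[:,:,::-1])
```

```text
[ 0.49788671 -0.03218761  0.40416207] [ 3.14121115e+00 -8.90342652e-04 -2.55137725e+00] 0.030031318067481477 [ 0.44411389 -0.06939911  0.3842081 ] [2.89140304e+00 5.21131761e-04 2.16150818e+00]
```

View pics/w1.png

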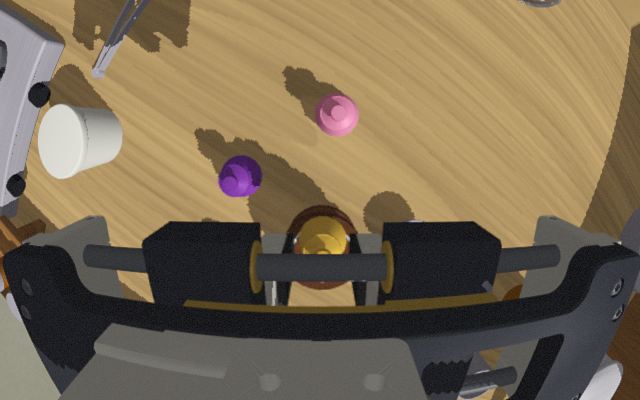

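The wrist view shows the brass pot (323,240) centred between the fingers. I'll descend behind it.

arm_command(
  targets=[
    [[0,0,0],[0,0,-20],0.66],
    [[0,0,0],[0,0,-35],0.66],
    [[0,0,0],[0,0,-35],0.66],
    [[0,0,0],[0,0,-35],0.66],
    [[0,0,0],[0,0,-20],0.66],
    [[0,0,0],[0,0,-12],0.66],
    [[0,0,0],[0,0,-8],0.66],
    [[0,0,0],[0,0,0],0.66],
  ],
)

```text
t: 2.55
eef_pos: [0.4972, -0.0342, 0.2393]
ee_rot: [3.141, -0.001, -2.555]
force: [0.5, 0.4, -0.3]
width: 0.0299
```

Run:
```python
from station import *
from h import *
s=get_state();print(s['eef_pos'],s['force'])
p,d=grab_frame('scene');np.savez('pics/s2.npz',p=p,d=d)
cv2.imwrite('pics/s2.png',cv2.resize(p[140:280,230:430,::-1],(800,560),interpolation=cv2.INTER_CUBIC))
```

```text
[ 0.497237   -0.03417832  0.23934006] [ 0.54214273  0.36543409 -0.29734424]
```

View pics/s2.png

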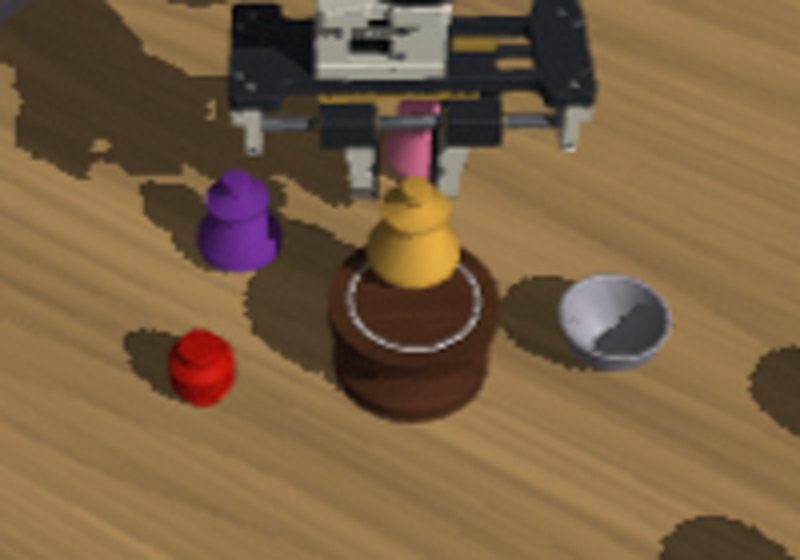

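The cradle is clear of everything, with the fingertips behind the pot (about 365,190 and 450,190 in the crop). Now I'll push slowly, about 20 mm/s once in contact.

arm_command(
  targets=[
    [[0,0,0],[3,2.2,-1],0.66],
    [[0,0,0],[3,2.2,0],0.66],
    [[0,0,0],[3,2.2,0],0.66],
    [[0,0,0],[2,1.4,0],0.66],
    [[0,0,0],[1.6,1.2,0],0.66],
    [[0,0,0],[1.6,1.2,0],0.66],
    [[0,0,0],[1.6,1.2,0],0.66],
    [[0,0,0],[1.6,1.2,0],0.66],
  ],
)

```text
t: 3.4
eef_pos: [0.5149, -0.0208, 0.2386]
ee_rot: [3.142, -0.0, -2.554]
force: [0.1, -0.2, -0.1]
width: 0.0295
```

arm_command(
  targets=[
    [[0,0,0],[1.2,0.9,0],0.66],
    [[0,0,0],[1.2,0.9,0],0.66],
    [[0,0,0],[1.2,0.9,0],0.66],
    [[0,0,0],[1.2,0.9,0],0.66],
    [[0,0,0],[1.2,0.9,0],0.66],
    [[0,0,0],[1.2,0.9,0],0.66],
    [[0,0,0],[0,0,0],0.66],
  ],
)

```text
t: 4.1
eef_pos: [0.5222, -0.0153, 0.2386]
ee_rot: [-3.142, 0.0, -2.554]
force: [-0.3, -1.1, -0.5]
width: 0.0295
```

```bash
cat > look.py <<'E'
import sys
from station import *
from h import *
k=sys.argv[1];g=(0.563,0.012)
s=get_state();print(s['t'],s['eef_pos'].round(4),np.round(s['force'],2))
f0=np.load('pics/scene0.npz')
p,d=grab_frame('scene');measure('scene',p,d,camera_params('scene'))
a=cv2.resize(p[150:260,270:400,::-1],(650,550),interpolation=cv2.INTER_CUBIC)
cv2.imwrite(f'pics/s{k}.png',a)
E
python3 look.py 3
```

```text
4.1 [ 0.5222 -0.0153  0.2386] [-0.31 -1.11 -0.51]
scene ring 55 [0.5616 0.012 ] 0.0356
 stand top z 0.0552 bbox ctr [0.5618 0.0124] [0.0975 0.0954]
 pot pts 497 zmax 0.1241
  slice 0.068 0.078 106 [array([0.5477, 0.0021]), np.float64(0.0243)] bbox [0.5519 0.0025] [0.0429 0.0514]
  slice 0.1 0.109 141 [array([ 0.546, -0.   ]), np.float64(0.0163)] bbox [ 0.5485 -0.0028] [0.0366 0.0465]
  slice 0.109 0.125 61 [array([0.5486, 0.0021]), np.float64(0.0068)] bbox [0.5484 0.0017] [0.0183 0.0185]
  pix bbox [322 183] [344 213]
```

View pics/s3.png

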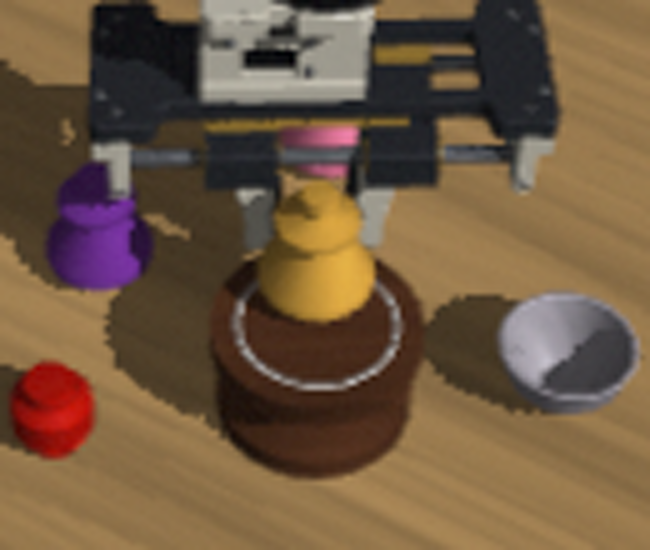

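The pot slid about 6 mm, stayed upright and touches the cradle. I estimate 17 to 18 mm left, so I'll push 13 mm more and look again.

arm_command(
  targets=[
    [[0,0,0],[1.3,0.9,0],0.66],
    [[0,0,0],[1.3,0.9,0],0.66],
    [[0,0,0],[1.3,0.9,0],0.66],
    [[0,0,0],[1.3,0.9,0],0.66],
    [[0,0,0],[1.3,0.9,0],0.66],
    [[0,0,0],[1.3,0.9,0],0.66],
    [[0,0,0],[1.3,0.9,0],0.66],
    [[0,0,0],[1.3,0.9,0],0.66],
  ],
)

```text
t: 4.95
eef_pos: [0.5325, -0.0082, 0.2387]
ee_rot: [-3.142, -0.0, -2.554]
force: [-0.2, -0.9, -0.9]
width: 0.0295
```

arm_command(
  targets=[
    [[0,0,0],[0,0,0],0.66],
  ],
)

```text
t: 5.05
eef_pos: [0.5326, -0.0081, 0.2386]
ee_rot: [-3.142, 0.0, -2.554]
force: [-0.7, -0.6, -0.3]
width: 0.0297
```

```bash
python3 look.py 4
```

```text
5.05 [ 0.5326 -0.0081  0.2386] [-0.67 -0.64 -0.35]
scene ring 53 [0.5614 0.012 ] 0.0357
 stand top z 0.0552 bbox ctr [0.5628 0.0119] [0.0965 0.0965]
 pot pts 504 zmax 0.1227
  slice 0.068 0.078 112 [array([0.558 , 0.0094]), np.float64(0.0245)] bbox [0.5611 0.009 ] [0.0468 0.0519]
  slice 0.1 0.109 139 [array([0.5582, 0.0093]), np.float64(0.0148)] bbox [0.5595 0.0065] [0.0367 0.0433]
  slice 0.109 0.125 61 [array([0.5591, 0.0108]), np.float64(0.0067)] bbox [0.5586 0.0101] [0.019  0.0195]
  pix bbox [322 190] [345 218]
```

View pics/s4.png

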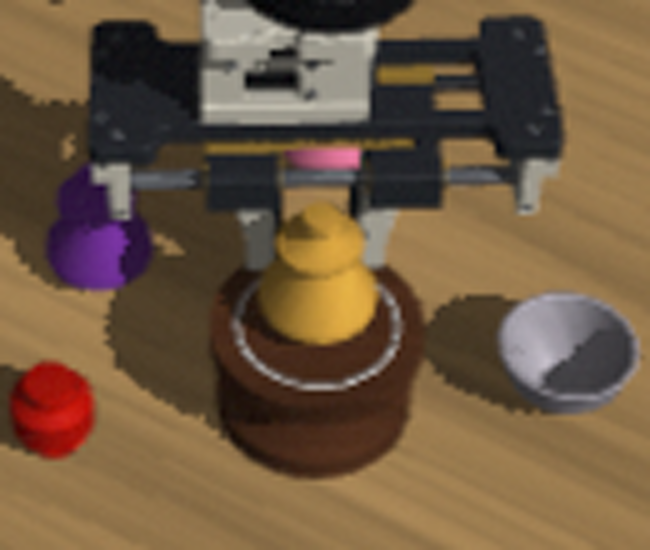

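About 4 to 5.5 mm remain; I'll push 4.4 mm more, then back away.

arm_command(
  targets=[
    [[0,0,0],[0.9,0.6,0],0.66],
    [[0,0,0],[0.9,0.6,0],0.66],
    [[0,0,0],[0.9,0.6,0],0.66],
    [[0,0,0],[0.9,0.6,0],0.66],
    [[0,0,0],[0,0,0],0.66],
    [[0,0,0],[-0.8,-0.6,0],0.66],
    [[0,0,0],[-2,-1.4,0],0.66],
    [[0,0,0],[-4,-2.7,0],0.66],
  ],
)

```text
t: 5.9
eef_pos: [0.5292, -0.0105, 0.2387]
ee_rot: [-3.141, 0.0, -2.554]
force: [-0.3, 0.2, -0.5]
width: 0.0296
```

arm_command(
  targets=[
    [[0,0,0],[-10,-6.6,0],0.66],
    [[0,0,0],[-15,-10,0],0.66],
    [[0,0,0],[-15,-10,0],0.66],
    [[0,0,0],[0,0,20],0.66],
    [[0,0,0],[0,0,30],0.66],
    [[0,0,0],[0,0,40],0.66],
    [[0,0,0],[-20,-30,45],0.66],
    [[0,0,0],[-20,-40,20],0.66],
  ],
)

```text
t: 6.7
eef_pos: [0.4515, -0.1033, 0.3909]
ee_rot: [-3.139, 0.004, -2.551]
force: [0.7, -0.3, 0.0]
width: 0.0299
```

arm_command(
  targets=[
    [[0,0,0],[-15,-45,0],0.66],
    [[0,0,0],[-15,-45,0],0.66],
    [[0,0,0],[-15,-45,0],0.66],
    [[0,0,0],[-10,-45,0],0.66],
    [[0,0,0],[-5,-45,0],0.66],
    [[0,0,0],[0,-20,0],0.66],
    [[0,0,0],[0,0,0],0.66],
  ],
)

```text
t: 7.4
eef_pos: [0.3905, -0.3504, 0.3871]
ee_rot: [3.141, -0.001, -2.557]
force: [-0.3, -0.0, -1.0]
width: 0.0301
```

```bash
python3 look.py 5
python3 - <<'E'
from station import *
from h import *
p,d=grab_frame('top');measure('top',p,d,camera_params('top'));f=np.load('pics/top0.npz')
df=np.abs(p.astype(int)-f['p']).max(2)>60
for n,(u,v) in dict(whistle=(330,157),katori=(250,221),purple=(348,199),pink=(323,254),jar=(126,226),tumbler=(145,167),cont=(452,166),tong=(465,250)).items(): print(n,df[v-20:v+20,u-20:u+20].sum(),end=' ')
cv2.imwrite('pics/t5.png',p[:,:,::-1])
E
```

```text
7.4 [ 0.3905 -0.3504  0.3871] [-0.33 -0.04 -0.99]
scene ring 35 [0.5618 0.0122] 0.0353
 stand top z 0.0553 bbox ctr [0.5628 0.0125] [0.0969 0.0955]
 pot pts 501 zmax 0.1236
  slice 0.068 0.078 110 [array([0.5615, 0.012 ]), np.float64(0.0242)] bbox [0.5627 0.0125] [0.0493 0.0497]
  slice 0.1 0.109 136 [array([0.5616, 0.012 ]), np.float64(0.0148)] bbox [0.561  0.0125] [0.0374 0.0369]
  slice 0.109 0.125 66 [array([0.5626, 0.012 ]), np.float64(0.0066)] bbox [0.5624 0.0125] [0.0161 0.019 ]
  pix bbox [322 192] [345 219]
top ring 197 [0.5633 0.0118] 0.0361
 stand top z 0.0565 bbox ctr [0.5635 0.0117] [0.0946 0.0944]
 pot pts 410 zmax 0.1248
  slice 0.068 0.078 72 [array([0.5634, 0.0111]), np.float64(0.0243)] bbox [0.5632 0.0114] [0.0511 0.0487]
  slice 0.1 0.109 139 [array([0.5635, 0.0112]), np.float64(0.0153)] bbox [0.5633 0.0109] [0.0371 0.0345]
  slice 0.109 0.125 85 [array([0.5636, 0.0109]), np.float64(0.0088)] bbox [0.5639 0.0108] [0.0258 0.03  ]
  pix bbox [280 179] [302 202]
whistle 0 katori 0 purple 228 pink 0 jar 0 tumbler 0 cont 0 tong 1153
```

View pics/s5.png

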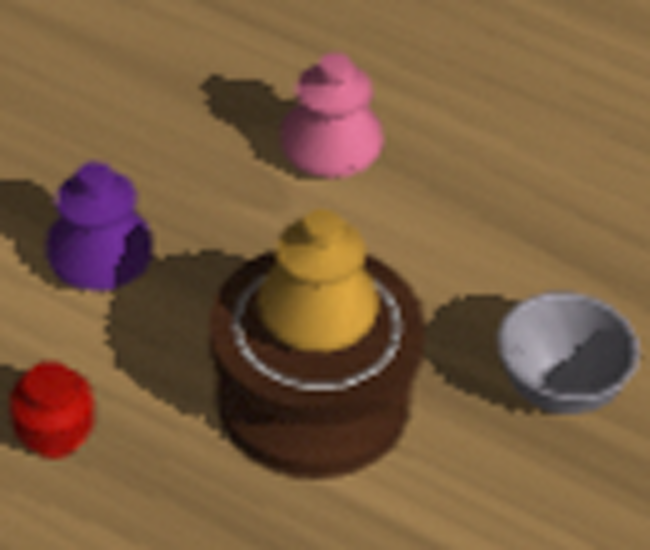

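View pics/t5.png

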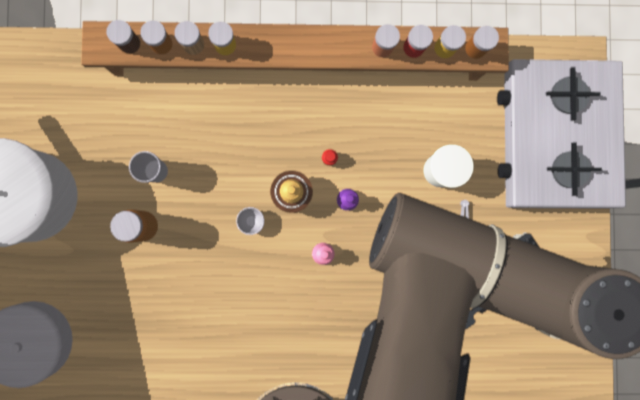

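The pot (291,190 in the top view) is centred in the ring to about 1 mm in both views, and the robot is clear. Handing in.

```bash
python3 -c "
from station import *
print(job_done())"
```

```text
the job is handed in; nothing more can be done
None
```

The brass ghee pot now stands upright in the middle of its stand, inside the white ring, and the job is handed in at about 7.5 s. I slid it about 23 mm in three slow pushes. The half-open fingertips acted as a cradle against its belly, about 5.5 mm above the stand top; then the arm backed away and rose clear.

**Pot:** its axis was within about 1 mm of the ring centre in both the top and scene views. The lid and belly centres line up, so it is upright.

**Stand:** its measured centre agrees with the start to within 1 mm.

**Other things:** whistle weight, katori, jar, container and tumbler show no change in the top view.
- **Tong:** it was hidden behind the raised arm in the last picture, so I could not check it directly. The arm only passed well above it.
- **Purple pot:** some pixels around it changed. I put that down to the shadow of the moved pot or the arm overhead. It stands where it did in the scene view.

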